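# Start and close the screw cap of the cedar-ball jar

### The job

The steel cap has been left sitting loose and high on the square glass jar. Without lifting it off, turn it backwards (counter-clockwise from above) by its bar grip until it drops down level into the start of the thread, then turn it forwards (clockwise) until it is fully home and the pointer on its rim stands over the mark on the jar's neck band. Let go, and leave everything else on the shelf and sill where it is.

Things in the scene. Friction and masses are not known exactly. Their poses are not given: they have to be found in the camera images.
- cap_grip (a point): centre of the upright teak bar grip (66 long, 14 wide, 25 high) across the top of the loose round steel cap (79 across, 24 high, about 150 g). Bar top 12.5 above this point; the disc's flat top, over which fingertips may come down, 12.5 below. x along the bar towards the pointer, y across it, z up the screw axis. Height over jar_mouth: 28 at the start, 20 after the drop, 17.5 when home.
- cap_lugs (a point): centre of the lower edge of the cap's skirt, 36.5 below cap_grip, axes as cap_grip. Inside the skirt sit three lugs, 120 degrees apart. At the start they lie on top of the neck's ribs, the pointer 17 to 49 degrees counter-clockwise of the mark. Turned clockwise now they only meet the stops: the pointer may reach the mark, but the cap stays high, not started.
- cap_pointer (a point): outer end of the pointer, a steel tab 7 wide standing out 8.5 from the cap's skirt, in line with the bar, 46 from the cap's axis, 22.5 below cap_grip. With the pointer 74 to 87 degrees counter-clockwise of the mark the lugs find the gaps: the cap drops 8 by its own weight unless held up (fingers standing loosely along both sides of the bar let it fall), and stops bar turning back past 87.
- jar_mark (a point): the closed mark: a steel nub 6 wide on the steel band round the jar's neck, on the jar's side away from the robot. The point is on its top, 46 from the neck's axis; the nub reaches out to 53, farther than the pointer, so both show from above.
- jar_ribs (a point): on the neck's axis, at the flat top of its three glass ribs, 8.5 below jar_mouth. After the drop, turning clockwise takes the lugs under the ribs, whose sloping undersides draw the cap down 2.5 more; it needs up to about 0.4 N m. Each rib ends in a stop, met with the pointer over the mark. Friction then holds the cap.
- jar_mouth (a point): centre of the mouth of the glass neck (60 across), 122 above the shelf; z up the neck's axis, x towards the mark. A springy white seal ring 3.5 high lies on it, under the cap. The jar (84 x 84, square, cedar balls inside) sits in a fitted teak socket (104 x 104 x 24 high) fastened to the shelf: it cannot move or turn.
- shelf: teak slatted shelf 300 deep (x), 560 wide (y) and 50 high, fixed on the sill; origin at the centre of its underside.
- hourglass: bystander: wooden sauna hourglass, 74 across and 120 high, loose; origin at the centre of its underside.
- box: bystander: bamboo box with a hinged top, 130 x 130 and 90 high, shut, fixed on the shelf; origin at the centre of its underside.
- massager: bystander: silicone scalp massager, 72 across, 62 high, loose; origin at the centre of its underside.
- scraper: bystander: U-shaped steel tongue scraper lying flat, 130 long, 5 high, loose; origin at the middle of its underside.
- soapdish: bystander: teak soap dish 90 x 130 x 31 with a bar of soap in it, loose on the sill; origin at the centre of its underside.
- pumice: bystander: round pumice stone 76 across, 34 high, loose on the sill; origin at the centre of its underside.
- shampoo: bystander: amber bottle 64 across, 170 high, loose on the sill; origin at the centre of its underside.
- brush: bystander: wooden bath brush about 260 long, loose on the sill; origin under the middle of its length.
- box_lid (a joint): bystander: hinged top of the bamboo box, 0 shut (as it starts), growing as it opens (rad).
Things that resemble listed ones, but are neither listed nor needed, are in the scene too. Leave any pink look-alike of the part that bears cap_grip alone.

How it is judged:
By the outcome, as a careful person would: the job done as asked, in the order asked, and still so for the second after the job is handed in, with the robot touching nothing.
It also fails if it takes over 51 s, if anything falls off the work surface, if the arm or the gripper's body presses on something with over 40 N, if the wrist force passes 120 N, or if a joint passes its speed limit or range.

### The arm

A 6-joint arm with a two-finger parallel gripper is mounted at the origin on the work surface. World frame = base frame: x ahead of the robot, y to its left, z up, the work surface at z = 0. Lengths are in mm, angles in rad, forces in N, time in s.
With the tool pointing down it reaches from about 300 to 775 mm from the base axis. Payload 14.6 kg.
Tool frame: the origin (TCP) lies on the centre line of the jaws, within the pads' length; the fingertips stand 22 mm ahead of it and the grasp point (between the pads) lies 3 mm ahead of it; z points along the fingers, y is the line along which they close (so a half turn about z gives the same grasp; the last joint's range is limited). The gripper opens to 85 mm and grips with 20 to 120 N. Pads are 22 mm wide; open, the fingers measure 114 mm over their backs; the gripper's body (76 mm by 85 mm) begins 54 mm behind the grasp point. The pads swing forward as they close: fully open they stand 13 mm farther back than shut.
Start: joints at [1.046, 0.3, 1.521, -0, 1.321, -0.067], TCP at [243.083, 493.356, 215.281] pointing down, gripper open.
Joint ranges: [-3.03, 3.03], [-0.79, 2.21], [0.23, 2.52], [-1.04, 4.18], [0, 3.07], [-2.55, 2.55]. Speed limits (rad/s): [2.22, 2.22, 2.57, 3.14, 3.14, 3.14].

### API

Orientations are given as a rotation vector (axis times angle).
In Python, from bench import env, cams gives the robot as it stands.
- The arm moves only by the tool servo_tool, never from a script. Its argument "deltas" is a list of rows, each an object of numbers: "tx", "ty", "tz": the shift along the world's x, y, z in mm; "wx", "wy", "wz": the turn, a rotation vector about the world's x, y, z in rad; "gripper": the opening, from -1 (shut) to 1 (fully open), so that 0 is half open. In form: [{"tx": .., "ty": .., "tz": .., "wx": .., "wy": .., "wz": .., "gripper": ..}, ...]. A call has exactly 8 rows; each row shifts and turns the commanded pose from where the row before left it; what a row does not reach is not made up. A row lasts 1/8 s, in which the tool goes at most 62.5 mm and 10.7 degrees, less where a joint would pass 70% of its speed; a pose out of reach is approached as far as the arm can. A call with a gripper value outside its range is refused whole. The fingers move at their own pace and stop on an object; "force" is the grip in N (left out, the last holds). Time passes only in rows, so rows that do not move let the fingers close, or fill a call up. It gives the time, the measured TCP pose, the force, the opening and the grip force at its end, in the units of the state.
- env.get_state(): the state, without advancing time (a new reading comes with each control period).
- cams.camera(name): name is "side" or "top"; returns a dict with "pixels" (400x640x3 uint8, red, green, blue), "depth" (400x640 float32, mm along the optical axis (not along the pixel's ray), 0 where there is no reading), "fx", "fy", "cx", "cy" (pixels), "k1" (the pictures are not rectified: a ray, as slopes to the right and down, at radius r is drawn at 1 + k1 r^2 times it, then the intrinsics apply), "origin" and "rotation" of the camera in the world. Camera axes: x right, y down, z forward; pixel columns grow to the right and rows downward; lengths in mm; the calibration is good to about 2 mm. A picture is of the moment at which its call begins.
- env.hand_in(): hands the job in; it is judged then, once.
The state is a dict: "time": time; "q": joint angles; "joint_vel": joint speeds; "joint_efforts": joint torques, N m; "tool_pos": TCP position; "tool_rot": TCP orientation; "wrist_force": force on the tool from outside, world axes, zero at the start; "wrist_torque": the same for the moment, N m; "gripper_width": finger opening in mm; "finger_force": force on a finger pad.
Only numpy, scipy, OpenCV 4.12 (cv2) and the standard library are available. Lean on these libraries where they do the work, as an engineer would, in place of code of your own. Each camera call takes 0.05 s, during which the arm holds its last target. There are 200 camera calls.

## Working session

There is one attempt and no reset: what is moved stays moved. The work goes in short steps, Python scripts to look and compute and a tool call to move; the robot and the scene stay as the last step left them, time stands still between calls to the robot, and variables do not carry over. Pictures are saved under pics/ and viewed, at most 10 in all, crops included, and the job is handed in when it is done.

Besides the shell and the picture viewer there is one more tool, called after "Call:" by a JSON object that holds its "api" and its "payload". servo_tool: Moves the arm, as the interface text tells. Its arguments: {"type":"object","properties":{"deltas":{"type":"array"},"force":{"type":"number"}},"required":["deltas"]}

```bash
mkdir -p pics
cat > h.py <<'E'
import numpy as np, cv2
from bench import env, cams
def get(n):
    c=cams.camera(n); np.savez('/tmp/%s.npz'%n,**c); return c
def ld(n): return dict(np.load('/tmp/%s.npz'%n))
def rays(c,uv):
    uv=np.asarray(uv,float).reshape(-1,2)
    d=np.stack([(uv[:,0]-c['cx'])/c['fx'],(uv[:,1]-c['cy'])/c['fy']],1); s=d.copy()
    for _ in range(10): s=d/(1+c['k1']*(s**2).sum(1,keepdims=True))
    return np.c_[s,np.ones(len(s))]@np.array(c['rotation']).T
def plane(c,uv,z):
    r=rays(c,uv); o=np.array(c['origin']); return o+r*((z-o[2])/r[:,2])[:,None]
def pts(c,uv):
    uv=np.asarray(uv).reshape(-1,2).astype(int); dep=c['depth'][uv[:,1],uv[:,0]]
    return np.array(c['origin'])+rays(c,uv)*dep[:,None]
def proj(c,p):
    q=(np.atleast_2d(p)-c['origin'])@np.array(c['rotation']); s=q[:,:2]/q[:,2:]
    s=s*(1+c['k1']*(s**2).sum(1,keepdims=True)); return s*[c['fx'],c['fy']]+[c['cx'],c['cy']]
def save(im,n): cv2.imwrite('pics/'+n,cv2.cvtColor(im,cv2.COLOR_RGB2BGR))
E
python3 - <<'E'
from h import *
for n in('top','side'):
    c=get(n); save(c['pixels'],n+'0.png'); print(n,c['origin'],np.round(c['rotation'],3).tolist(),c['fx'],c['k1'])
s=env.get_state();print(s)
E
```

```text
top [ 317.04620054  -11.95666547 1225.5211322 ] [-2.142, 2.049, -0.229] 383.0687080022871 -0.09331651865546563
side [-130.4645449  -722.26780391 1229.61238416] [-2.246, 0.913, -0.358] 494.46475590428855 0.04521021574652571
{'time': 0.1, 'q': array([ 1.04639588e+00,  3.00445300e-01,  1.52152975e+00, -9.39316200e-06,
        1.32069798e+00, -6.65885349e-02]), 'joint_vel': array([ 0.00034825, -0.00103168, -0.00278455, -0.00213878, -0.00051451,
       -0.0002218 ]), 'joint_efforts': array([ 8.05255277e-04, -5.44375169e+01, -3.62370944e+01, -1.54744121e-04,
        3.01237502e-03, -1.61211750e-05]), 'tool_pos': array([242.97612683, 493.1627125 , 214.7571898 ]), 'tool_rot': array([-7.12792479e-01, -3.05934742e+00,  1.62750388e-03]), 'wrist_force': array([ 0.10772752,  0.36707949, -0.53027046]), 'wrist_torque': array([0.01975784, 0.00896341, 0.02735051]), 'finger_force': 0.0, 'gripper_width': 85.76195562108578}
```

View pics/top0.png

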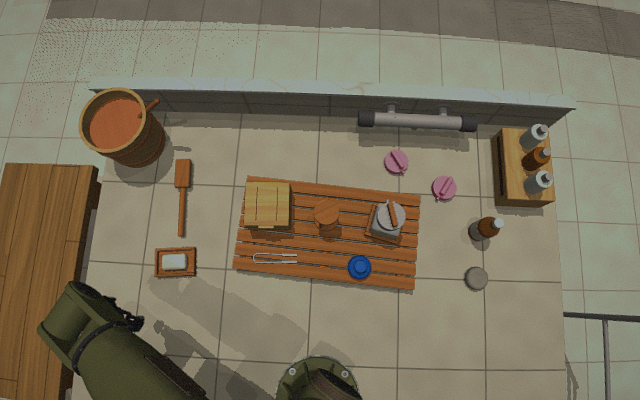

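View pics/side0.png

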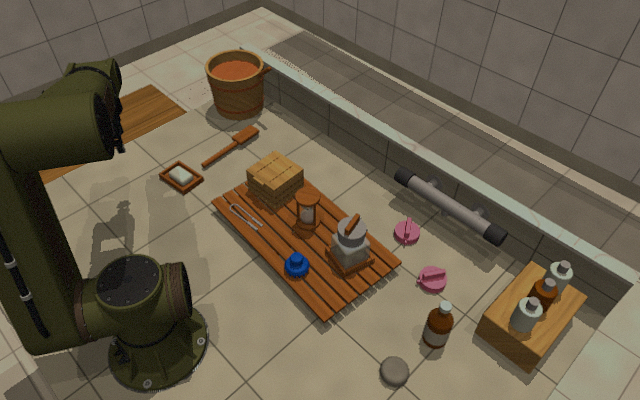

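The top view shows the steel cap with teak bar at (391,215), and the side view shows it at (351,228). Possible confusions in the top view are the pink caps at (396,161) and (444,187), the hourglass top at (327,212) and the pumice at (476,278). The steel cap on the glass jar matches the description, so I'll check it in a close crop.

```bash
cat >> h.py <<'E'
from scipy.spatial.transform import Rotation as R
_l=ld
def fix(c): 
    c=dict(c)
    if np.size(c['rotation'])==3: c['rotation']=R.from_rotvec(c['rotation']).as_matrix()
    return c
def ld(n): return fix(_l(n))
_g=get
def get(n): return fix(_g(n))
E
python3 - <<'E'
from h import *
ims=[]
for n,(u,v) in dict(top=(388,220),side=(350,240)).items():
    c=ld(n); im=c['pixels'][v-35:v+35,u-35:u+35]; ims.append(cv2.resize(im,(400,400),interpolation=cv2.INTER_CUBIC))
    hsv=cv2.cvtColor(c['pixels'],cv2.COLOR_RGB2HSV)
    # teak bar near cap
    u0,v0=(391,215) if n=='top' else (351,228)
    vv,uu=np.mgrid[v0-18:v0+19,u0-18:u0+19]; uv=np.c_[uu.ravel(),vv.ravel()]
    P=pts(c,uv); 
    teak=(hsv[uv[:,1],uv[:,0],1]>110)
    m=teak&(P[:,2]>180)
    print(n,'teak',m.sum(),P[m].mean(0).round(1),'zmax',np.percentile(P[m][:,2],[10,50,90]).round(1))
    g=(~teak)&(P[:,2]>170)
    print('steel z',np.percentile(P[g][:,2],[10,50,90]).round(1),P[g].mean(0).round(1))
save(np.hstack(ims),'crop0.png')
E
```

```text
top teak 136 [ 525.  -176.4  238.7] zmax [200.  210.6 213.2]
steel z [182.7 186.1 189.2] [ 529.  -178.7  194.4]
side teak 155 [ 520.7 -193.4  222.8] zmax [198.5 212.8 216.7]
steel z [178.8 189.4 192.7] [ 517.9 -198.8  204.3]
```

View pics/crop0.png

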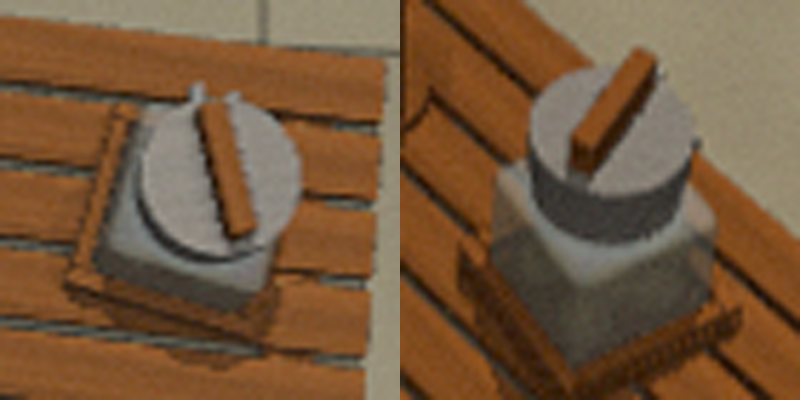

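The crop confirms a round steel cap with a teak bar, sitting high on the square jar. Two small tabs show at its far rim, at crop (197,92) and (233,97), which are top pixels (387.5,201) and (394,202). I take these as the pointer (left, in line with the bar) and the mark.

Run:
```python
from h import *
for n,(u0,v0) in dict(top=(391,215),side=(351,228)).items():
    c=ld(n); hsv=cv2.cvtColor(c['pixels'],cv2.COLOR_RGB2HSV)
    vv,uu=np.mgrid[v0-22:v0+23,u0-22:u0+23]; uv=np.c_[uu.ravel(),vv.ravel()]
    P=pts(c,uv); teak=hsv[uv[:,1],uv[:,0],1]>110
    m=teak&(P[:,2]>207)&(P[:,2]<219)
    Q=plane(c,uv[m],212.5)[:,:2].astype(np.float32); print(n,'bar',m.sum(),cv2.minAreaRect(Q),Q.mean(0))
    w=np.linalg.svd(Q-Q.mean(0))[2][0]; print(' axis deg',np.degrees(np.arctan2(w[1],w[0])))
    d=(P[:,2]>182)&(P[:,2]<194)&~teak
    if n=='top':
        D=plane(c,uv[d],187.5)[:,:2].astype(np.float32)
        r=np.linalg.norm(D-np.median(D,0),axis=1); print(' disc',cv2.minEnclosingCircle(D[r<48]))
c=ld('top')
pp=plane(c,[387.5,201.1],177.5)[0]; mm=plane(c,[393.8,202],160)[0]; print('ptr',pp,'mark160',mm)
h=cv2.cvtColor(c['pixels'],cv2.COLOR_RGB2GRAY)[196:210,380:402]; print(h)
```

```text
top bar 106 ((531.9727172851562, -181.3736572265625), (64.44380950927734, 12.585640907287598), 14.181234359741211) [ 531.23376 -182.06976]
 axis deg -166.43391
 disc ((536.261474609375, -181.8346405029297), 43.21294021606445)
side bar 102 ((533.4681396484375, -185.7061004638672), (68.0103759765625, 16.069011688232422), 14.975008010864258) [ 532.8752  -185.25037]
 axis deg -164.69925
ptr [ 574.97708046 -173.44568529  177.5       ] mark160 [ 577.42840744 -194.27391616  160.        ]
[[ 95  93  91  87  95  93  86  87  90  91  91  89  91  88  92  94  89  93
   94  96  99  97]
 [ 89  92  94  90  95  92  94  94  93  91  93  90  92  91  89  93  88  87
   90  86  86  92]
 [ 97  97  96  96  87  92  89  91  87  91  90  93  93  92  89  92  90  90
   90  93  92  93]
 [ 92  97  90  95  98  95  98 115 115  90  96  92  95  92  92  87  90  91
   94  92  89  92]
 [ 86  95  94  98  93  86 103 145 124  94  92  96  94  96  96  94  96  97
   96  90  95  91]
 [ 88  88  91  88  95  82 100 149 119  89  89  89 103 126 130  95  92  92
   96  95  97  90]
 [ 31  38  43  38  47  42  98 151 122  99 109 101 125 145 127  98  88  92
   96  91  93  92]
 [123 112 100  82  91 130 143 122  95 100 102  97  94 117 138 133 130 112
   89  93  99  97]
 [134 127 127 140 144 147 132  69  72  97  96  97  98 120 139 136 138 137
  127  86  42  43]
 [131 133 143 139 140 135 109  46  63  94  96  94  98 123 143 141 139 140
  139 142 110  27]
 [134 139 136 139 134 130 107  44  60  94  97  96  89 115 142 140 139 139
  138 142 143 112]
 [134 142 139 140 139 138 119  66  45  90  99  95  92  96 120 142 141 139
  140 141 141 141]
 [145 143 146 144 145 140 132 108  30  71  98  96  96  98 122 142 142 137
  138 136 138 141]
 [142 143 145 142 147 142 137 112  25  64  88  96  96  96 121 139 140 138
  138 141 140 141]]
```

Cap axis is about (532.5,-183.5) with grip z about 200 (bar top measured about 212.5). The bar points at +14.3° and the mark is at about -13.5°, so the pointer is 28° counter-clockwise of the mark, inside the stated 17–49°. Moving over it.

Call:
{"api": "servo_tool", "payload": {"deltas": [{"tz": 52}, {"tz": 53}, {"tx": 20.7, "ty": -48.3, "wz": -0.174}, {"tx": 20.7, "ty": -48.3, "wz": -0.174}, {"tx": 20.7, "ty": -48.3, "wz": -0.174}, {"tx": 20.7, "ty": -48.3, "wz": -0.174}, {"tx": 20.7, "ty": -48.3, "wz": -0.174}, {"tx": 20.7, "ty": -48.3, "wz": -0.174}]}}

```text
schema error: expected keys tx, ty, tz, wx, wy, wz, gripper
```

Call:
{"api": "servo_tool", "payload": {"deltas": [{"tx": 20.7, "ty": -48.3, "wz": -0.174, "gripper": 0}, {"tx": 20.7, "ty": -48.3, "wz": -0.174, "gripper": 0}, {"tx": 20.7, "ty": -48.3, "wz": -0.174, "gripper": 0}, {"tx": 20.7, "ty": -48.3, "wz": -0.174, "gripper": 0}, {"tx": 20.7, "ty": -48.3, "wz": -0.174, "gripper": 0}, {"tx": 20.7, "ty": -48.3, "wz": -0.174, "gripper": 0}, {"tx": 20.7, "ty": -48.3, "wz": -0.174, "gripper": 0}, {"tx": 20.7, "ty": -48.3, "wz": -0.174, "gripper": 0}], "force": 25}}

```text
schema error: expected keys tx, ty, tz, wx, wy, wz, gripper
```

```bash
cat > st.py <<'E'
from h import *
s=env.get_state(); r=R.from_rotvec(s['tool_rot']).as_matrix()
print('t',round(s['time'],2),'pos',s['tool_pos'].round(1),'yaw y',np.degrees(np.arctan2(r[1,1],r[0,1])).round(1),'z',r[:,2].round(3),'q6',s['q'][5].round(2),'w',round(s['gripper_width'],1),'F',s['wrist_force'].round(1),'T',s['wrist_torque'].round(2),'ff',round(float(s['finger_force']),1))
E
python3 st.py
```

```text
t 0.1 pos [243.  493.2 214.8] yaw y 63.8 z [-0.001 -0.001 -1.   ] q6 -0.07 w 85.8 F [ 0.1  0.4 -0.5] T [0.02 0.01 0.03] ff 0.0
```

All keys are required in every row.

Call:
{"api": "servo_tool", "payload": {"deltas": [{"tx": 0, "ty": 0, "tz": 52, "wx": 0, "wy": 0, "wz": 0, "gripper": 1}, {"tx": 0, "ty": 0, "tz": 53, "wx": 0, "wy": 0, "wz": 0, "gripper": 1}, {"tx": 20.7, "ty": -48.3, "tz": 0, "wx": 0, "wy": 0, "wz": -0.174, "gripper": 1}, {"tx": 20.7, "ty": -48.3, "tz": 0, "wx": 0, "wy": 0, "wz": -0.174, "gripper": 1}, {"tx": 20.7, "ty": -48.3, "tz": 0, "wx": 0, "wy": 0, "wz": -0.174, "gripper": 1}, {"tx": 20.7, "ty": -48.3, "tz": 0, "wx": 0, "wy": 0, "wz": -0.174, "gripper": 1}, {"tx": 20.7, "ty": -48.3, "tz": 0, "wx": 0, "wy": 0, "wz": -0.174, "gripper": 1}, {"tx": 20.7, "ty": -48.3, "tz": 0, "wx": 0, "wy": 0, "wz": -0.174, "gripper": 1}]}}

```text
time: 1.1
tool_pos: [367.5, 201.9, 320.2]
tool_rot: [-2.15, -2.291, 0.0]
wrist_force: [0.9, 0.6, -0.2]
gripper_width: 85.5
finger_force: 0.0
```

Call:
{"api": "servo_tool", "payload": {"deltas": [{"tx": 20.7, "ty": -48.3, "tz": 0, "wx": 0, "wy": 0, "wz": -0.174, "gripper": 0}, {"tx": 20.7, "ty": -48.3, "tz": 0, "wx": 0, "wy": 0, "wz": -0.174, "gripper": 0}, {"tx": 20.7, "ty": -48.3, "tz": 0, "wx": 0, "wy": 0, "wz": -0.174, "gripper": 0}, {"tx": 20.7, "ty": -48.3, "tz": 0, "wx": 0, "wy": 0, "wz": -0.174, "gripper": 0}, {"tx": 20.7, "ty": -48.3, "tz": 0, "wx": 0, "wy": 0, "wz": -0.174, "gripper": 0}, {"tx": 20.7, "ty": -48.3, "tz": 0, "wx": 0, "wy": 0, "wz": -0.174, "gripper": 0}, {"tx": 20.7, "ty": -48.3, "tz": 0, "wx": 0, "wy": 0, "wz": -0.174, "gripper": 0}, {"tx": 20.7, "ty": -48.3, "tz": 0, "wx": 0, "wy": 0, "wz": -0.174, "gripper": 0}], "force": 25}}

```text
time: 2.1
tool_pos: [533.2, -184.5, 320.0]
tool_rot: [-3.118, -0.379, 0.001]
wrist_force: [0.1, 0.3, -0.3]
gripper_width: 42.6
finger_force: 0.0
```

```bash
python3 st.py
```

```text
t 2.1 pos [ 533.2 -184.5  320. ] yaw y -76.1 z [-0.  0. -1.] q6 0.93 w 42.6 F [ 0.1  0.3 -0.3] T [ 0.01  0.   -0.02] ff 0.0
```

Call:
{"api": "servo_tool", "payload": {"deltas": [{"tx": 0, "ty": 0, "tz": -30, "wx": 0, "wy": 0, "wz": 0, "gripper": 0}, {"tx": 0, "ty": 0, "tz": -30, "wx": 0, "wy": 0, "wz": 0, "gripper": 0}, {"tx": 0, "ty": 0, "tz": -26, "wx": 0, "wy": 0, "wz": 0, "gripper": 0}, {"tx": 0, "ty": 0, "tz": -20, "wx": 0, "wy": 0, "wz": 0, "gripper": 0}, {"tx": 0, "ty": 0, "tz": 0, "wx": 0, "wy": 0, "wz": 0, "gripper": -0.4}, {"tx": 0, "ty": 0, "tz": 0, "wx": 0, "wy": 0, "wz": 0, "gripper": -0.4}, {"tx": 0, "ty": 0, "tz": 0, "wx": 0, "wy": 0, "wz": 0, "gripper": -0.4}, {"tx": 0, "ty": 0, "tz": 0, "wx": 0, "wy": 0, "wz": 0, "gripper": -0.4}]}}

```text
time: 3.1
tool_pos: [533.0, -182.9, 214.8]
tool_rot: [3.117, 0.388, 0.001]
wrist_force: [-0.3, -0.3, 0.1]
gripper_width: 25.6
finger_force: 0.0
```

```bash
python3 st.py
python3 - <<'E'
from h import *
ims=[]
for n,(u,v) in dict(top=(388,220),side=(350,230)).items():
    c=get(n); ims.append(cv2.resize(c['pixels'][v-35:v+35,u-35:u+35],(400,400),interpolation=cv2.INTER_CUBIC))
save(np.hstack(ims),'crop1.png')
E
```

```text
t 3.1 pos [ 533.  -182.9  214.8] yaw y -75.8 z [ 0.001 -0.    -1.   ] q6 0.93 w 25.6 F [-0.3 -0.3  0.1] T [-0.02  0.01  0.04] ff 0.0
```

View pics/crop1.png

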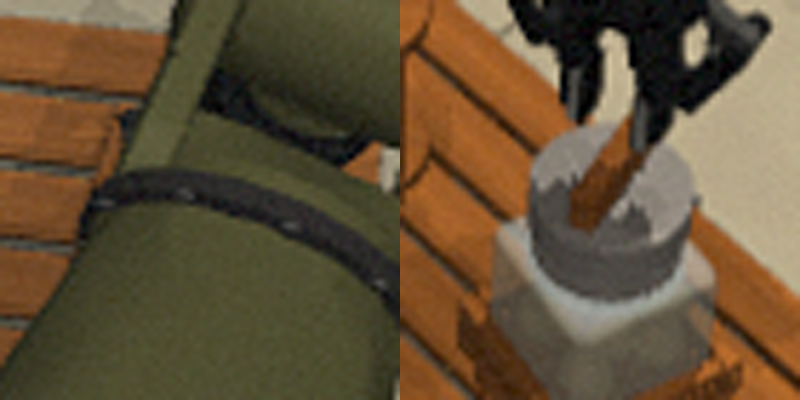

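The side crop shows the fingertips at crop (580,110) and (655,130), one on each side of the bar and clear of the disc. The arm hides the top view. Closing lightly.

Call:
{"api": "servo_tool", "payload": {"deltas": [{"tx": 0, "ty": 0, "tz": 0, "wx": 0, "wy": 0, "wz": 0, "gripper": -1}, {"tx": 0, "ty": 0, "tz": 0, "wx": 0, "wy": 0, "wz": 0, "gripper": -1}, {"tx": 0, "ty": 0, "tz": 0, "wx": 0, "wy": 0, "wz": 0, "gripper": -1}, {"tx": 0, "ty": 0, "tz": 0, "wx": 0, "wy": 0, "wz": 0, "gripper": -1}, {"tx": 0, "ty": 0, "tz": 0, "wx": 0, "wy": 0, "wz": 0, "gripper": -1}, {"tx": 0, "ty": 0, "tz": 0, "wx": 0, "wy": 0, "wz": 0, "gripper": -1}, {"tx": 0, "ty": 0, "tz": 0, "wx": 0, "wy": 0, "wz": 0, "gripper": -1}, {"tx": 0, "ty": 0, "tz": 0, "wx": 0, "wy": 0, "wz": 0, "gripper": -1}], "force": 20}}

```text
time: 4.2
tool_pos: [532.9, -182.8, 214.3]
tool_rot: [-3.117, -0.388, -0.0]
wrist_force: [0.2, 0.9, 0.1]
gripper_width: -0.4
finger_force: 0.0
```

```bash
python3 st.py
```

```text
t 4.2 pos [ 532.9 -182.8  214.3] yaw y -75.8 z [ 0.  0. -1.] q6 0.93 w -0.4 F [0.2 0.9 0.1] T [ 0.01 -0.05  0.03] ff 0.0
```

The fingers shut with nothing between them, so I'll look at what happened.

Run:
```python
from h import *
c=get('side'); u,v=350,215
im=c['pixels'].copy()
for p,col in (((532.5,-183.5,212.5),(255,0,0)),((532.9,-182.8,192),(0,255,0)),((532.5,-183.5,187.5),(0,0,255))):
    q=proj(c,p)[0]; print(q); 
s=8; im=cv2.resize(im[v-35:v+35,u-45:u+45],None,fx=s,fy=s,interpolation=cv2.INTER_CUBIC)
for p,col in (((532.5,-183.5,212.5),(255,0,0)),((532.9,-182.8,192),(0,255,0)),((532.5,-183.5,187.5),(0,0,255))):
    q=((proj(c,p)[0]-[u-45,v-35]+.5)*s).astype(int); cv2.circle(im,tuple(int(x) for x in q),4,col,-1)
save(im,'side2.png')
vv,uu=np.mgrid[200:245,325:380]; uv=np.c_[uu.ravel(),vv.ravel()]; P=pts(c,uv)
dark=(c['pixels'][uv[:,1],uv[:,0]].max(1)<45)&(P[:,2]>180)&(P[:,2]<260)
Q=P[dark]; o=Q[:,2].argsort()[:25]; print('low dark',Q[o].mean(0),Q[o][:3])
```

```text
[351.47898306 221.97656383]
[350.97615094 226.61681349]
[350.97597084 227.89394607]
low dark [ 529.17313379 -186.71641584  248.58601749] [[ 524.87662743 -183.57415899  235.25658215]
 [ 526.63254119 -181.85646946  236.42963934]
 [ 526.88561798 -174.04873722  241.83177005]]
```

View pics/side2.png

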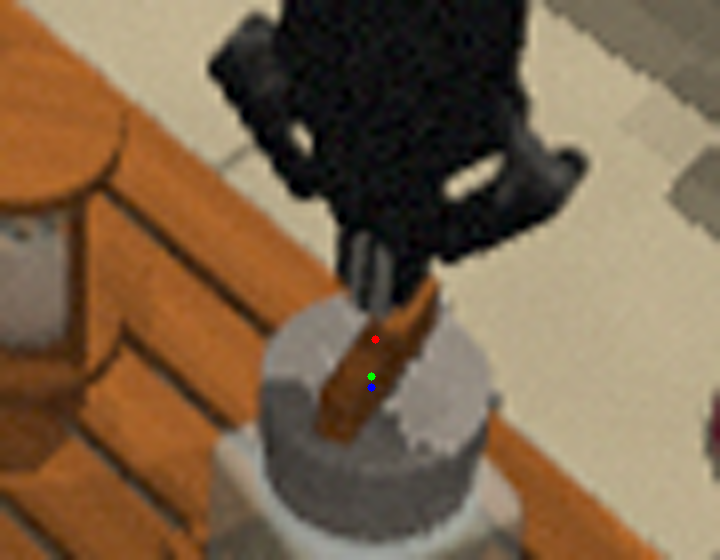

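The closed fingertips (crop (375,310), pixel (352,219)) stand just above the bar top, so they are higher than I assumed. Measuring their real height by depth.

```bash
python3 - <<'E'
from h import *
c=get('side')
for u in (350,351,352,353):
    uv=[(u,v) for v in range(210,224)]
    P=pts(c,uv); print(u,[(v,int(c['pixels'][v,u].max()),*P[i].round(0).astype(int)) for i,(_,v) in enumerate(uv)])
print(proj(c,[[532.9,-182.8,z] for z in (190,200,210,220,230)]).round(1).tolist())
E
python3 st.py
```

```text
350 [(210, 67, np.int64(524), np.int64(-182), np.int64(267)), (211, 55, np.int64(524), np.int64(-182), np.int64(263)), (212, 60, np.int64(523), np.int64(-184), np.int64(261)), (213, 45, np.int64(525), np.int64(-182), np.int64(254)), (214, 42, np.int64(522), np.int64(-185), np.int64(254)), (215, 37, np.int64(525), np.int64(-183), np.int64(247)), (216, 30, np.int64(525), np.int64(-183), np.int64(243)), (217, 20, np.int64(525), np.int64(-183), np.int64(238)), (218, 46, np.int64(524), np.int64(-184), np.int64(236)), (219, 133, np.int64(553), np.int64(-161), np.int64(189)), (220, 121, np.int64(548), np.int64(-165), np.int64(193)), (221, 81, np.int64(532), np.int64(-178), np.int64(212)), (222, 70, np.int64(529), np.int64(-181), np.int64(213)), (223, 76, np.int64(524), np.int64(-186), np.int64(218))]
351 [(210, 17, np.int64(523), np.int64(-186), np.int64(271)), (211, 31, np.int64(523), np.int64(-186), np.int64(267)), (212, 39, np.int64(523), np.int64(-187), np.int64(264)), (213, 33, np.int64(523), np.int64(-187), np.int64(259)), (214, 36, np.int64(526), np.int64(-185), np.int64(251)), (215,
[... 1616 characters left out ...]
t64(528), np.int64(-190), np.int64(251)), (216, 61, np.int64(527), np.int64(-191), np.int64(248)), (217, 52, np.int64(530), np.int64(-189), np.int64(240)), (218, 62, np.int64(526), np.int64(-193), np.int64(242)), (219, 94, np.int64(528), np.int64(-192), np.int64(236)), (220, 134, np.int64(538), np.int64(-183), np.int64(216)), (221, 107, np.int64(536), np.int64(-186), np.int64(216)), (222, 73, np.int64(534), np.int64(-188), np.int64(215)), (223, 76, np.int64(530), np.int64(-191), np.int64(216))]
[[350.9, 227.1], [351.1, 224.7], [351.3, 222.4], [351.5, 219.9], [351.7, 217.5]]
t 4.3 pos [ 532.9 -182.8  214.3] yaw y -75.8 z [-0.  0. -1.] q6 0.93 w 0.0 F [1.2 0.9 0.4] T [ 0.02 -0.01  0.01] ff 0.0
```

Depth puts the tips at about z 235, roughly 20 above the bar top, while x and y agree with the commanded position. I'll trust the images: open, go down in part, and measure again.

Call:
{"api": "servo_tool", "payload": {"deltas": [{"tx": 0, "ty": 0, "tz": 0, "wx": 0, "wy": 0, "wz": 0, "gripper": -0.3}, {"tx": 0, "ty": 0, "tz": 0, "wx": 0, "wy": 0, "wz": 0, "gripper": -0.3}, {"tx": 0, "ty": 0, "tz": 0, "wx": 0, "wy": 0, "wz": 0, "gripper": -0.3}, {"tx": 0, "ty": 0, "tz": -8, "wx": 0, "wy": 0, "wz": 0, "gripper": -0.3}, {"tx": 0, "ty": 0, "tz": -8, "wx": 0, "wy": 0, "wz": 0, "gripper": -0.3}, {"tx": 0, "ty": 0, "tz": -7, "wx": 0, "wy": 0, "wz": 0, "gripper": -0.3}, {"tx": 0, "ty": 0, "tz": -7, "wx": 0, "wy": 0, "wz": 0, "gripper": -0.3}, {"tx": 0, "ty": 0, "tz": 0, "wx": 0, "wy": 0, "wz": 0, "gripper": -0.3}]}}

```text
time: 5.3
tool_pos: [532.7, -182.8, 183.6]
tool_rot: [-3.117, -0.388, 0.001]
wrist_force: [-0.5, 0.1, 0.1]
gripper_width: 30.0
finger_force: 0.0
```

```bash
python3 st.py
python3 - <<'E'
from h import *
c=get('side'); u,v=350,220; s=8
save(cv2.resize(c['pixels'][v-35:v+35,u-45:u+45],None,fx=s,fy=s,interpolation=cv2.INTER_CUBIC),'side3.png')
vv,uu=np.mgrid[205:245,330:372]; uv=np.c_[uu.ravel(),vv.ravel()]; P=pts(c,uv)
px=c['pixels'][uv[:,1],uv[:,0]].astype(int); dark=(px.max(1)<60)&(np.ptp(px,1)<20)&(P[:,2]>190)&(P[:,2]<230)
for i in np.where(dark)[0][:40]: print(uv[i],P[i].round(0))
E
```

```text
t 5.3 pos [ 532.7 -182.8  183.6] yaw y -75.8 z [-0.001  0.    -1.   ] q6 0.93 w 30.0 F [-0.5  0.1  0.1] T [ 0.   -0.01  0.  ] ff 0.0
[348 214] [ 536. -166.  228.]
[343 215] [ 523. -160.  229.]
[347 215] [ 533. -166.  226.]
[348 215] [ 536. -167.  224.]
[342 216] [ 521. -158.  225.]
[347 216] [ 534. -165.  221.]
[348 216] [ 537. -166.  219.]
[342 217] [ 523. -157.  218.]
[343 217] [ 519. -164.  228.]
[346 217] [ 526. -169.  226.]
[347 217] [ 530. -168.  222.]
[348 217] [ 540. -164.  210.]
[342 218] [ 522. -159.  217.]
[345 218] [ 520. -170.  228.]
[346 218] [ 525. -170.  224.]
[347 218] [ 530. -169.  219.]
[348 218] [ 538. -166.  209.]
[342 219] [ 523. -158.  211.]
[345 219] [ 521. -170.  222.]
[346 219] [ 526. -169.  218.]
[347 219] [ 533. -167.  211.]
[348 219] [ 539. -165.  204.]
[345 220] [ 521. -170.  219.]
[346 220] [ 526. -169.  213.]
[347 220] [ 533. -167.  206.]
[344 221] [ 521. -167.  211.]
[345 221] [ 520. -171.  217.]
[346 221] [ 526. -170.  211.]
[362 221] [ 545. -209.  228.]
[344 222] [ 520. -168.  210.]
[345 222] [ 520. -171.  212.]
[346 222] [ 527. -169.  204.]
[358 222] [ 534. -204.  229.]
[362 222] [ 543. -211.  227.]
[344 223] [ 519. -169.  207.]
[345 223] [ 521. -171.  207.]
[355 223] [ 527. -200.  227.]
[358 223] [ 534. -205.  225.]
[360 223] [ 537. -209.  227.]
[361 223] [ 539. -211.  226.]
```

View pics/side3.png

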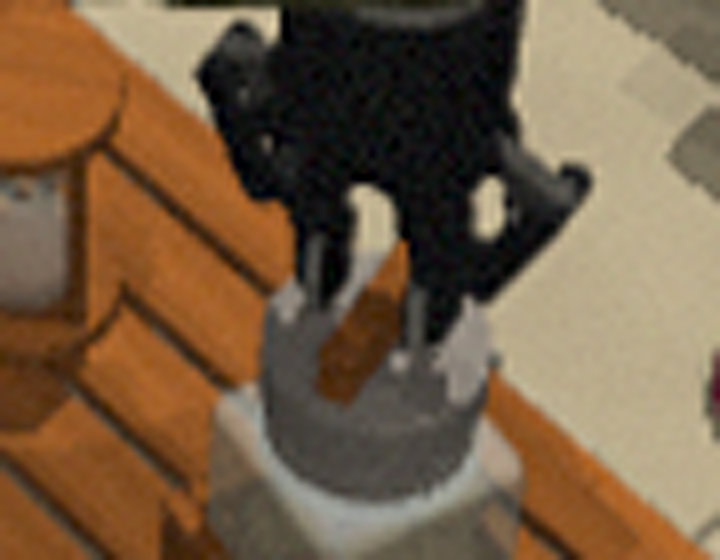

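Fingertips are now at about z 205 on both sides of the bar (crop (320,300) and (420,345)), so the tips stand about 21 above the reported TCP. Ten more down puts them at about 193, clear of the disc at 187.5. Then close.

Call:
{"api": "servo_tool", "payload": {"deltas": [{"tx": 0, "ty": 0, "tz": -5, "wx": 0, "wy": 0, "wz": 0, "gripper": -0.3}, {"tx": 0, "ty": 0, "tz": -5, "wx": 0, "wy": 0, "wz": 0, "gripper": -0.3}, {"tx": 0, "ty": 0, "tz": 0, "wx": 0, "wy": 0, "wz": 0, "gripper": -1}, {"tx": 0, "ty": 0, "tz": 0, "wx": 0, "wy": 0, "wz": 0, "gripper": -1}, {"tx": 0, "ty": 0, "tz": 0, "wx": 0, "wy": 0, "wz": 0, "gripper": -1}, {"tx": 0, "ty": 0, "tz": 0, "wx": 0, "wy": 0, "wz": 0, "gripper": -1}, {"tx": 0, "ty": 0, "tz": 0, "wx": 0, "wy": 0, "wz": 0, "gripper": -1}, {"tx": 0, "ty": 0, "tz": 0, "wx": 0, "wy": 0, "wz": 0, "gripper": -1}], "force": 20}}

```text
time: 6.35
tool_pos: [532.9, -182.8, 174.3]
tool_rot: [3.117, 0.388, 0.0]
wrist_force: [-0.0, -1.1, -0.6]
gripper_width: 13.4
finger_force: 25.8
```

```bash
python3 st.py
```

```text
t 6.35 pos [ 532.9 -182.8  174.3] yaw y -75.8 z [ 0. -0. -1.] q6 0.93 w 13.4 F [-0.  -1.1 -0.6] T [-0.03 -0.01  0.02] ff 25.8
```

Call:
{"api": "servo_tool", "payload": {"deltas": [{"tx": 0, "ty": 0, "tz": 0, "wx": 0, "wy": 0, "wz": 0.13, "gripper": -1}, {"tx": 0, "ty": 0, "tz": 0, "wx": 0, "wy": 0, "wz": 0.13, "gripper": -1}, {"tx": 0, "ty": 0, "tz": 0, "wx": 0, "wy": 0, "wz": 0.13, "gripper": -1}, {"tx": 0, "ty": 0, "tz": 0, "wx": 0, "wy": 0, "wz": 0.13, "gripper": -1}, {"tx": 0, "ty": 0, "tz": 0, "wx": 0, "wy": 0, "wz": 0.13, "gripper": -1}, {"tx": 0, "ty": 0, "tz": 0, "wx": 0, "wy": 0, "wz": 0.13, "gripper": -1}, {"tx": 0, "ty": 0, "tz": 0, "wx": 0, "wy": 0, "wz": 0.13, "gripper": -1}, {"tx": 0, "ty": 0, "tz": 0, "wx": 0, "wy": 0, "wz": 0, "gripper": -1}]}}

```text
time: 7.35
tool_pos: [532.9, -182.8, 174.3]
tool_rot: [2.63, 1.718, 0.0]
wrist_force: [-0.2, -0.4, -0.3]
gripper_width: 13.6
finger_force: 25.8
```

```bash
python3 st.py
```

```text
t 7.35 pos [ 532.9 -182.8  174.3] yaw y -23.7 z [ 0.  0. -1.] q6 0.02 w 13.6 F [-0.2 -0.4 -0.3] T [ 0.03  0.05 -0.05] ff 25.8
```

Turned 52°. Now loosening slightly so the cap can drop.

Call:
{"api": "servo_tool", "payload": {"deltas": [{"tx": 0, "ty": 0, "tz": 0, "wx": 0, "wy": 0, "wz": 0, "gripper": -0.5}, {"tx": 0, "ty": 0, "tz": 0, "wx": 0, "wy": 0, "wz": 0, "gripper": -0.5}, {"tx": 0, "ty": 0, "tz": 0, "wx": 0, "wy": 0, "wz": 0, "gripper": -0.5}, {"tx": 0, "ty": 0, "tz": 0, "wx": 0, "wy": 0, "wz": 0, "gripper": -0.5}, {"tx": 0, "ty": 0, "tz": 0, "wx": 0, "wy": 0, "wz": 0, "gripper": -0.5}, {"tx": 0, "ty": 0, "tz": 0, "wx": 0, "wy": 0, "wz": 0, "gripper": -0.5}, {"tx": 0, "ty": 0, "tz": 0, "wx": 0, "wy": 0, "wz": 0, "gripper": -0.5}, {"tx": 0, "ty": 0, "tz": 0, "wx": 0, "wy": 0, "wz": 0, "gripper": -0.5}]}}

```text
time: 8.35
tool_pos: [532.9, -182.8, 174.3]
tool_rot: [-2.63, -1.719, 0.0]
wrist_force: [-0.2, -0.3, 0.5]
gripper_width: 21.3
finger_force: 0.0
```

```bash
cat > cap.py <<'E'
from h import *
import sys
c=get('side'); u,v=350,222; s=8
hsv=cv2.cvtColor(c['pixels'],cv2.COLOR_RGB2HSV)
vv,uu=np.mgrid[200:250,325:378]; uv=np.c_[uu.ravel(),vv.ravel()]; P=pts(c,uv)
near=np.hypot(P[:,0]-532.5,P[:,1]+183.5)<37
teak=(hsv[uv[:,1],uv[:,0],1]>110)&near&(P[:,2]>185)
hz=lambda z: np.histogram(z,bins=np.arange(165,225,3))
print('teak z',np.percentile(P[teak][:,2],[50,90]).round(1),teak.sum())
g=(~teak)&near&(P[:,2]>165)&(P[:,2]<200)&(c['pixels'][uv[:,1],uv[:,0]].max(1)>60)
print('disc z p50',np.median(P[g][:,2]).round(1),g.sum()); A=np.c_[P[g][:,:2]-[532.5,-183.5],np.ones(g.sum())]; print('plane fit',np.linalg.lstsq(A,P[g][:,2],rcond=None)[0].round(3))
save(cv2.resize(c['pixels'][v-35:v+35,u-45:u+45],None,fx=s,fy=s,interpolation=cv2.INTER_CUBIC),sys.argv[1])
E
python3 st.py; python3 cap.py side4.png
```

```text
t 8.35 pos [ 532.9 -182.8  174.3] yaw y -23.7 z [-0.  0. -1.] q6 0.02 w 21.3 F [-0.2 -0.3  0.5] T [0.04 0.01 0.01] ff 0.0
teak z [222.6 312.7] 257
disc z p50 181.5 300
plane fit [8.70000e-02 8.30000e-02 1.82258e+02]
```

View pics/side4.png

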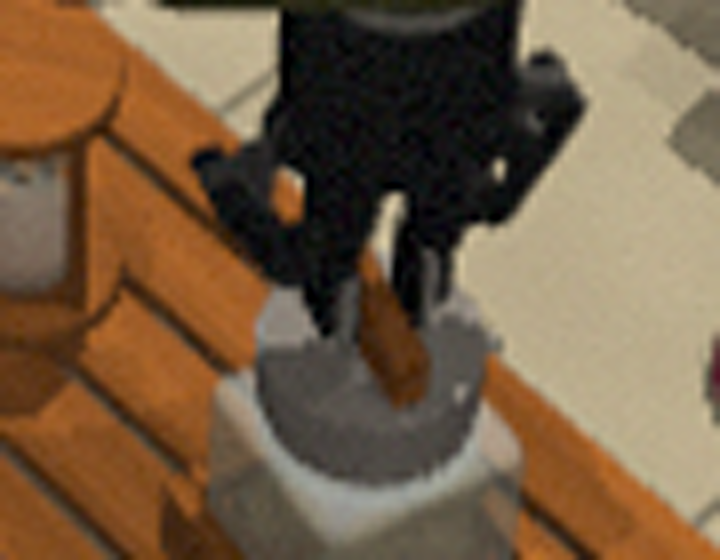

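The bar is turned and the fingers stand loose beside it (crop (345,300) and (430,280)). The cap looks lower. I'll check using disc-top pixels only.

```bash
cat > disc.py <<'E'
from h import *
def disc(c,C=(532.5,-183.5)):
    px=c['pixels'].astype(int); vv,uu=np.mgrid[195:255,320:382]; uv=np.c_[uu.ravel(),vv.ravel()]; P=pts(c,uv)
    q=px[uv[:,1],uv[:,0]]; grey=(np.ptp(q,1)<25)&(q.max(1)>55)
    for z in (187.5,179.5,177):
        X=plane(c,uv,z); m=grey&(np.hypot(X[:,0]-C[0],X[:,1]-C[1])<35)&(np.abs(P[:,2]-183)<14)
        A=np.c_[P[m][:,:2]-C,np.ones(m.sum())]
        print(z,m.sum(),'med',np.median(P[m][:,2]).round(1),'fit',np.linalg.lstsq(A,P[m][:,2],rcond=None)[0].round(3))
disc(ld('side'))
E
python3 disc.py
```

```text
187.5 179 med 182.0 fit [-1.30000e-02 -7.00000e-03  1.81855e+02]
179.5 211 med 181.7 fit [-1.50000e-02 -1.20000e-02  1.81604e+02]
177 226 med 181.6 fit [-1.00000e-02 -4.00000e-03  1.81615e+02]
```

The disc top is level at about 179.7 after the side camera's +2 offset, so the cap has dropped 8. Next: lower 8, grip firmly, and turn clockwise while following it down.

Call:
{"api": "servo_tool", "payload": {"deltas": [{"tx": 0, "ty": 0, "tz": -4, "wx": 0, "wy": 0, "wz": 0, "gripper": -0.5}, {"tx": 0, "ty": 0, "tz": -4, "wx": 0, "wy": 0, "wz": 0, "gripper": -0.5}, {"tx": 0, "ty": 0, "tz": 0, "wx": 0, "wy": 0, "wz": 0, "gripper": -1}, {"tx": 0, "ty": 0, "tz": 0, "wx": 0, "wy": 0, "wz": 0, "gripper": -1}, {"tx": 0, "ty": 0, "tz": 0, "wx": 0, "wy": 0, "wz": 0, "gripper": -1}, {"tx": 0, "ty": 0, "tz": 0, "wx": 0, "wy": 0, "wz": 0, "gripper": -1}, {"tx": 0, "ty": 0, "tz": 0, "wx": 0, "wy": 0, "wz": 0, "gripper": -1}, {"tx": 0, "ty": 0, "tz": 0, "wx": 0, "wy": 0, "wz": 0, "gripper": -1}], "force": 70}}

```text
time: 9.4
tool_pos: [532.9, -182.8, 166.3]
tool_rot: [2.63, 1.719, 0.0]
wrist_force: [0.7, -0.7, -0.3]
gripper_width: 12.6
finger_force: 69.8
```

```bash
python3 st.py
```

```text
t 9.4 pos [ 532.9 -182.8  166.3] yaw y -23.7 z [ 0. -0. -1.] q6 0.02 w 12.6 F [ 0.7 -0.7 -0.3] T [ 0.03 -0.   -0.  ] ff 69.8
```

Call:
{"api": "servo_tool", "payload": {"deltas": [{"tx": 0, "ty": 0, "tz": 0, "wx": 0, "wy": 0, "wz": -0.08, "gripper": -1}, {"tx": 0, "ty": 0, "tz": -0.2, "wx": 0, "wy": 0, "wz": -0.08, "gripper": -1}, {"tx": 0, "ty": 0, "tz": -0.2, "wx": 0, "wy": 0, "wz": -0.08, "gripper": -1}, {"tx": 0, "ty": 0, "tz": -0.2, "wx": 0, "wy": 0, "wz": -0.08, "gripper": -1}, {"tx": 0, "ty": 0, "tz": -0.2, "wx": 0, "wy": 0, "wz": -0.08, "gripper": -1}, {"tx": 0, "ty": 0, "tz": -0.2, "wx": 0, "wy": 0, "wz": -0.08, "gripper": -1}, {"tx": 0, "ty": 0, "tz": -0.2, "wx": 0, "wy": 0, "wz": -0.08, "gripper": -1}, {"tx": 0, "ty": 0, "tz": 0, "wx": 0, "wy": 0, "wz": 0, "gripper": -1}]}}

```text
time: 10.4
tool_pos: [533.0, -182.9, 165.4]
tool_rot: [3.002, 0.926, 0.001]
wrist_force: [0.7, -0.9, 1.8]
gripper_width: 13.0
finger_force: 70.1
```

```bash
python3 st.py
```

```text
t 10.4 pos [ 533.  -182.9  165.4] yaw y -55.7 z [ 0.001 -0.    -1.   ] q6 0.58 w 13.0 F [ 0.7 -0.9  1.8] T [ 0.02  0.03 -0.05] ff 70.1
```

Call:
{"api": "servo_tool", "payload": {"deltas": [{"tx": 0, "ty": 0, "tz": 0, "wx": 0, "wy": 0, "wz": -0.08, "gripper": -1}, {"tx": 0, "ty": 0, "tz": -0.2, "wx": 0, "wy": 0, "wz": -0.08, "gripper": -1}, {"tx": 0, "ty": 0, "tz": -0.2, "wx": 0, "wy": 0, "wz": -0.08, "gripper": -1}, {"tx": 0, "ty": 0, "tz": -0.2, "wx": 0, "wy": 0, "wz": -0.08, "gripper": -1}, {"tx": 0, "ty": 0, "tz": -0.2, "wx": 0, "wy": 0, "wz": -0.08, "gripper": -1}, {"tx": 0, "ty": 0, "tz": -0.2, "wx": 0, "wy": 0, "wz": -0.08, "gripper": -1}, {"tx": 0, "ty": 0, "tz": 0, "wx": 0, "wy": 0, "wz": -0.08, "gripper": -1}, {"tx": 0, "ty": 0, "tz": 0, "wx": 0, "wy": 0, "wz": 0, "gripper": -1}]}}

```text
time: 11.4
tool_pos: [532.9, -182.9, 164.1]
tool_rot: [3.141, 0.062, 0.0]
wrist_force: [0.1, -0.5, 0.6]
gripper_width: 12.9
finger_force: 69.9
```

```bash
python3 st.py
```

```text
t 11.4 pos [ 532.9 -182.9  164.1] yaw y -87.7 z [ 0. -0. -1.] q6 1.14 w 12.9 F [ 0.1 -0.5  0.6] T [-0.01 -0.1  -0.11] ff 69.9
```

Call:
{"api": "servo_tool", "payload": {"deltas": [{"tx": 0, "ty": 0, "tz": -0.1, "wx": 0, "wy": 0, "wz": -0.035, "gripper": -1}, {"tx": 0, "ty": 0, "tz": -0.1, "wx": 0, "wy": 0, "wz": -0.035, "gripper": -1}, {"tx": 0, "ty": 0, "tz": -0.1, "wx": 0, "wy": 0, "wz": -0.035, "gripper": -1}, {"tx": 0, "ty": 0, "tz": -0.1, "wx": 0, "wy": 0, "wz": -0.035, "gripper": -1}, {"tx": 0, "ty": 0, "tz": 0, "wx": 0, "wy": 0, "wz": -0.035, "gripper": -1}, {"tx": 0, "ty": 0, "tz": 0, "wx": 0, "wy": 0, "wz": -0.035, "gripper": -1}, {"tx": 0, "ty": 0, "tz": 0, "wx": 0, "wy": 0, "wz": 0, "gripper": -1}, {"tx": 0, "ty": 0, "tz": 0, "wx": 0, "wy": 0, "wz": 0, "gripper": -1}]}}

```text
time: 12.4
tool_pos: [532.8, -182.8, 163.6]
tool_rot: [-3.13, 0.27, 0.0]
wrist_force: [0.9, -1.0, -1.1]
gripper_width: 12.3
finger_force: 69.7
```

```bash
python3 st.py
```

```text
t 12.4 pos [ 532.8 -182.8  163.6] yaw y -99.9 z [-0.  0. -1.] q6 1.35 w 12.3 F [ 0.9 -1.  -1.1] T [-0.09 -0.16 -0.04] ff 69.7
```

Call:
{"api": "servo_tool", "payload": {"deltas": [{"tx": 0, "ty": 0, "tz": 0, "wx": 0, "wy": 0, "wz": -0.02, "gripper": -1}, {"tx": 0, "ty": 0, "tz": 0, "wx": 0, "wy": 0, "wz": -0.02, "gripper": -1}, {"tx": 0, "ty": 0, "tz": 0, "wx": 0, "wy": 0, "wz": -0.02, "gripper": -1}, {"tx": 0, "ty": 0, "tz": 0, "wx": 0, "wy": 0, "wz": 0, "gripper": -1}, {"tx": 0, "ty": 0, "tz": 0, "wx": 0, "wy": 0, "wz": 0, "gripper": -1}, {"tx": 0, "ty": 0, "tz": 0, "wx": 0, "wy": 0, "wz": 0, "gripper": -1}, {"tx": 0, "ty": 0, "tz": 0, "wx": 0, "wy": 0, "wz": 0, "gripper": -1}, {"tx": 0, "ty": 0, "tz": 0, "wx": 0, "wy": 0, "wz": 0, "gripper": -1}]}}

```text
time: 13.4
tool_pos: [532.8, -182.8, 163.5]
tool_rot: [-3.12, 0.364, 0.0]
wrist_force: [1.3, -1.2, -5.6]
gripper_width: 12.7
finger_force: 69.1
```

```bash
python3 st.py
python3 - <<'E'
from h import *
import disc
c=get('side'); disc.disc(c)
E
```

```text
t 13.4 pos [ 532.8 -182.8  163.5] yaw y -103.3 z [-0.  0. -1.] q6 1.41 w 12.7 F [ 1.3 -1.2 -5.6] T [-0.09 -0.25  0.09] ff 69.1
187.5 179 med 182.0 fit [-1.30000e-02 -7.00000e-03  1.81855e+02]
179.5 211 med 181.7 fit [-1.50000e-02 -1.20000e-02  1.81604e+02]
177 226 med 181.6 fit [-1.00000e-02 -4.00000e-03  1.81615e+02]
187.5 169 med 179.7 fit [-1.90000e-02 -1.50000e-02  1.79997e+02]
179.5 203 med 179.9 fit [-1.50000e-02 -1.60000e-02  1.79929e+02]
177 216 med 180.0 fit [-7.00000e-03 -1.60000e-02  1.79944e+02]
```

Call:
{"api": "servo_tool", "payload": {"deltas": [{"tx": 0, "ty": 0, "tz": -0.2, "wx": 0, "wy": 0, "wz": -0.02, "gripper": -1}, {"tx": 0, "ty": 0, "tz": -0.2, "wx": 0, "wy": 0, "wz": -0.02, "gripper": -1}, {"tx": 0, "ty": 0, "tz": -0.1, "wx": 0, "wy": 0, "wz": -0.02, "gripper": -1}, {"tx": 0, "ty": 0, "tz": 0, "wx": 0, "wy": 0, "wz": 0, "gripper": -1}, {"tx": 0, "ty": 0, "tz": 0, "wx": 0, "wy": 0, "wz": 0, "gripper": -1}, {"tx": 0, "ty": 0, "tz": 0, "wx": 0, "wy": 0, "wz": 0, "gripper": -1}, {"tx": 0, "ty": 0, "tz": 0, "wx": 0, "wy": 0, "wz": 0, "gripper": -1}, {"tx": 0, "ty": 0, "tz": 0, "wx": 0, "wy": 0, "wz": 0, "gripper": -1}]}}

```text
time: 14.45
tool_pos: [532.9, -183.1, 163.3]
tool_rot: [3.108, -0.457, 0.0]
wrist_force: [-1.5, -5.5, -1.7]
gripper_width: 12.3
finger_force: 70.2
```

```bash
python3 st.py
```

```text
t 14.45 pos [ 532.9 -183.1  163.3] yaw y -106.7 z [ 0. -0. -1.] q6 1.47 w 12.3 F [-1.5 -5.5 -1.7] T [-0.89  0.19  0.74] ff 70.2
```

Torque about z jumped to 0.74 N m, above the 0.4 that the thread needs, so the stop is met. Releasing and backing away to look from above.

Call:
{"api": "servo_tool", "payload": {"deltas": [{"tx": 0, "ty": 0, "tz": 0, "wx": 0, "wy": 0, "wz": 0, "gripper": -0.2}, {"tx": 0, "ty": 0, "tz": 0, "wx": 0, "wy": 0, "wz": 0, "gripper": -0.2}, {"tx": 0, "ty": 0, "tz": 0, "wx": 0, "wy": 0, "wz": 0, "gripper": -0.2}, {"tx": 0, "ty": 0, "tz": 0, "wx": 0, "wy": 0, "wz": 0, "gripper": -0.2}, {"tx": 0, "ty": 0, "tz": 15, "wx": 0, "wy": 0, "wz": 0, "gripper": -0.2}, {"tx": 0, "ty": 0, "tz": 30, "wx": 0, "wy": 0, "wz": 0, "gripper": -0.2}, {"tx": 0, "ty": 0, "tz": 40, "wx": 0, "wy": 0, "wz": 0, "gripper": -0.2}, {"tx": 0, "ty": 0, "tz": 40, "wx": 0, "wy": 0, "wz": 0, "gripper": -0.2}]}}

```text
time: 15.45
tool_pos: [532.7, -182.8, 290.7]
tool_rot: [3.108, -0.457, 0.001]
wrist_force: [-0.3, 0.5, -0.4]
gripper_width: 33.8
finger_force: 0.0
```

Call:
{"api": "servo_tool", "payload": {"deltas": [{"tx": -10, "ty": 40, "tz": 0, "wx": 0, "wy": 0, "wz": 0, "gripper": -0.2}, {"tx": -10, "ty": 50, "tz": 0, "wx": 0, "wy": 0, "wz": 0, "gripper": -0.2}, {"tx": -10, "ty": 50, "tz": 0, "wx": 0, "wy": 0, "wz": 0, "gripper": -0.2}, {"tx": -10, "ty": 50, "tz": 0, "wx": 0, "wy": 0, "wz": 0, "gripper": -0.2}, {"tx": -10, "ty": 50, "tz": 0, "wx": 0, "wy": 0, "wz": 0, "gripper": -0.2}, {"tx": -10, "ty": 50, "tz": 0, "wx": 0, "wy": 0, "wz": 0, "gripper": -0.2}, {"tx": -10, "ty": 50, "tz": 0, "wx": 0, "wy": 0, "wz": 0, "gripper": -0.2}, {"tx": 0, "ty": 0, "tz": 0, "wx": 0, "wy": 0, "wz": 0, "gripper": -0.2}]}}

```text
time: 16.45
tool_pos: [462.1, 159.7, 289.3]
tool_rot: [-3.108, 0.451, -0.002]
wrist_force: [0.4, -1.1, 0.8]
gripper_width: 34.1
finger_force: 0.0
```

```bash
python3 st.py
python3 - <<'E'
from h import *
import disc
c=get('side'); disc.disc(c); t=get('top')
a=cv2.resize(t['pixels'][185:255,353:423],(400,400),interpolation=cv2.INTER_CUBIC)
b=cv2.resize(c['pixels'][195:265,315:385],(400,400),interpolation=cv2.INTER_CUBIC)
save(np.hstack([a,b]),'crop5.png')
for n,c in(('top',t),('side',c)):
    u0,v0=(391,215) if n=='top' else (351,228)
    hsv=cv2.cvtColor(c['pixels'],cv2.COLOR_RGB2HSV); vv,uu=np.mgrid[v0-22:v0+23,u0-22:u0+23]; uv=np.c_[uu.ravel(),vv.ravel()]
    P=pts(c,uv); m=(hsv[uv[:,1],uv[:,0],1]>110)&(P[:,2]>196)&(P[:,2]<209)
    Q=plane(c,uv[m],202)[:,:2].astype(np.float32); print(n,cv2.minAreaRect(Q),np.median(P[m][:,2]))
E
```

```text
t 16.45 pos [462.1 159.7 289.3] yaw y -106.5 z [ 0.001  0.001 -1.   ] q6 2.12 w 34.1 F [ 0.4 -1.1  0.8] T [0.04 0.   0.02] ff 0.0
187.5 169 med 179.7 fit [-1.90000e-02 -1.50000e-02  1.79997e+02]
179.5 203 med 179.9 fit [-1.50000e-02 -1.60000e-02  1.79929e+02]
177 216 med 180.0 fit [-7.00000e-03 -1.60000e-02  1.79944e+02]
187.5 194 med 179.9 fit [-1.30000e-02 -2.60000e-02  1.79673e+02]
179.5 222 med 179.9 fit [-6.00000e-03 -3.10000e-02  1.79461e+02]
177 232 med 179.9 fit [-1.00000e-02 -2.70000e-02  1.79362e+02]
top ((532.0572509765625, -181.98236083984375), (12.724213600158691, 64.90491485595703), 74.86028289794922) 200.68845032864238
side ((532.0946044921875, -185.2330780029297), (18.5146427154541, 67.42205047607422), 77.67594146728516) 203.25914975822081
```

View pics/crop5.png

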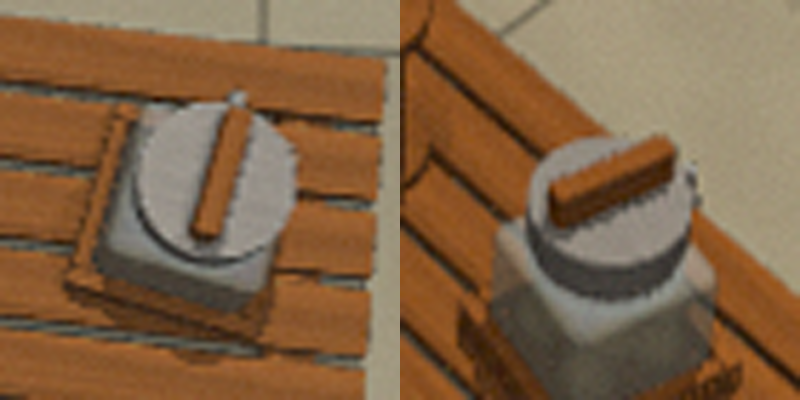

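The top crop shows the pointer lying over the mark as a single tab at (238,97). The bar is at about -14°, matching the mark at about -13.5°. The cap is level and low, about 10 below its start height, and the torque jump showed the stop. The gripper is clear of everything, so I'm handing in.

```bash
python3 -c "
from bench import env
print(env.hand_in())"
```

```text
the job is handed in; nothing more can be done
None
```

The job is handed in, with no verdict shown: I turned the cap back until it dropped level, then clockwise to its stop with the pointer over the mark. I released it at about 16 s, and the arm touched nothing else; measured height was about 0.5–1 mm short of the full drop, within camera error.

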